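# Close the board clamp with its removable crank

## Task

Close the board clamp: take the larger of the two cranks from the rubber mat, fit it fully down over the clamp's square shaft and turn it clockwise (seen from above) as far as it goes, so that the jaw meets the circuit board. Then lift the crank off and stand it upright back on the mat. Leave the smaller crank where it is.

Things in the scene. Friction and masses are not known exactly. Their poses are not given: they have to be found in the camera images.
- crank: larger steel crank, loose, upright, ~0.26 kg. Origin: centre of hub underside; z up, x along arm. Hub 36x36, 31 high; square socket 18.5 wide, 25 deep below, sides along x, y. Grip block on the hub's axis, z 31 to 71, 34 (x) by 24 (y): pinch across y from above, tips above z 31; turning it on the spot turns the crank. Arm z 19 to 27 to x 75, where a 20 mm upright handle rises to z 58
- small_crank: smaller crank of the same make, not for this job (its 11 mm socket does not fit); loose, upright, on the mat 130 to 167 mm from the larger one, either side. Hub 26x26 mm, grip block on top reaching 50 mm, arm 50 mm long. Origin: centre of the hub's underside; x along its arm
- shaft_top (a point): centre of the top of the clamp's upright steel shaft, 22 mm above the collar, 67 above the bench. x and y lie along the sides of the square and turn with it. 16 mm square for the lower 14 mm, then tapering to 9 over 8 mm. The crank fits in any of four quarter-turn positions, 1.25 mm play all round, up to 10 degrees of play before it drives
- shaft_seat (a point): fixed point on the shaft's axis on top of the collar, 45 mm above the bench: where the crank's origin comes when fully fitted. x points along the clamp from shaft to board, z up. The aluminium board clamp is 180x130 mm, the shaft on a grey housing (50x62 mm, top at 42 mm) at one end; all its other parts are lower than the collar
- shaft (a joint): turn of the shaft in rad, growing clockwise seen from above: 0 = clamp open, 1.1 = stop, jaw against the board. Begins between 0 and 0.2. Friction about 0.06 N m; it stays where it is left. Each rad moves the jaw 10 mm towards the board
- mat: fixed black rubber mat on the bench, 170 mm (x) by 280 mm (y), 4 mm thick; origin at the centre of its underside. Both cranks and a ball bearing (47 mm, near the middle of the long edge away from the robot) stand on it

How it is judged:
On the way, in this order (a step that is already met when the one before it is completed fails the run):
1. the larger crank is fully down on the square shaft, upright (horizontal distance between crank and shaft_seat below 0.008 m and z of crank in the frame of shaft_seat below 0.008 m and angle between crank's own z axis and vertical below 0.17 rad), for 0.2 s.
2. with the crank still on it the shaft is turned clockwise to the stop (within 0.18 rad, 10 degrees) (value of joint shaft above 0.92 rad and horizontal distance between crank and shaft_seat below 0.01 m and z of crank in the frame of shaft_seat below 0.014 m), for 0.1 s.
3. the crank is lifted clear of the shaft (z of crank in the frame of shaft_seat above 0.024 m), for 0.1 s.
At the end, for the whole second after the job is handed in: The shaft is within 0.18 rad (10 degrees) of its stop at 1.1 rad, and the larger crank stands upright (within 10 degrees), at rest, on the mat: its hub centre within the mat's outline and its underside less than 10 mm above the bench (value of joint shaft above 0.92 rad and x of crank in the frame of mat between -0.085 and 0.085 m and y of crank in the frame of mat between -0.14 and 0.14 m and height (world z) of crank below 0.01 m and angle between crank's own z axis and vertical below 0.17 rad and linear speed of crank below 0.02 m/s); the robot touches nothing.
It fails at once if the smaller crank is moved by more than 40 mm (distance of small_crank from where it was at the start of the episode above 0.04 m).
It also fails if it takes over 64 s, if anything falls off the work surface, if the arm or the gripper's body presses on something with over 40 N, if the wrist force passes 120 N, or if a joint passes its speed limit or range.

## Robot

A 6-joint arm with a two-finger parallel gripper is mounted at the origin on a cart in front of the work surface, level with it; the furniture and walls round the work are solid. World frame = base frame: x ahead of the robot, y to its left, z up, the work surface at z = 0. Lengths are in m, angles in rad, forces in N, time in s.
With the tool pointing down it reaches from about 0.275 to 1 m from the base axis. Payload 8.4 kg.
Tool frame: the origin (TCP) lies between the finger pads; the fingertips stand 14 mm ahead of it and the grasp point (between the pads) lies 5 mm behind it; z points along the fingers, y is the line along which they close (so a half turn about z gives the same grasp; the last joint's range is limited). The gripper opens to 85 mm and grips with 20 to 120 N. Pads are 22 mm wide; open, the fingers measure 114 mm over their backs; the gripper's body (76 mm by 85 mm) begins 54 mm behind the grasp point. The pads swing forward as they close: fully open they stand 13 mm farther back than shut.
Start: joints at [-1.302, 0.353, 1.633, -0, 1.155, -0.002], TCP at [0.167, -0.602, 0.245] pointing down, gripper open.
Joint ranges: [-2.63, 2.63], [-0.92, 2.1], [0.06, 2.66], [-1.3, 4.44], [0, 2.69], [-3.02, 3.02]. Speed limits (rad/s): [2.22, 2.22, 2.79, 3.14, 3.14, 3.14].

## Interface

Orientations are given as a rotation vector (axis times angle).
In Python, from workcell import readout, viewer, hand_in gives the robot as it stands.
- The arm moves only by the tool drive_tool, never from a script. Its argument "targets" is a list of rows, each a list of 6 numbers: the shift along the tool's x, y, z scaled (see below), then the turn, a rotation vector about the tool's x, y, z scaled (see below). In form: [[x, y, z, ax, ay, az], ...]. A call has 1 to 5 rows; each row is the pose to reach, as a shift and turn from the pose commanded when the call began, along the tool's axes at that moment; what a row does not reach only later rows make up. The controller multiplies each number of a shift by 0.8 m and each number of a turn by 30 degrees. A row lasts 1/12 s, in which the tool goes at most 41.7 mm and 7.16 degrees, less where a joint would pass 70% of its speed; a pose out of reach is approached as far as the arm can. A call with a number of a shift or a turn outside -1 to 1 is refused whole. A call with a gripper value outside its range is refused whole. "claw" is the opening in per cent of the stroke, from 0 (shut) to 100 (fully open), set as the call begins (left out, the last holds). The fingers move at their own pace and stop on an object; "grip_force" is the grip in N (left out, the last holds). Time passes only in rows, so rows that repeat a pose let the fingers close. It gives the time, the measured TCP pose, the force and the opening at its end, in the units of the state.
- readout.sense(): the state, without advancing time (a new reading comes with each control period).
- viewer.capture(name): name is "scene" or "top"; returns the picture (384x512x3 uint8, red, green, blue); there is no depth.
- viewer.camera_model(name): a dict with "mtx" (3x3 intrinsics, pixels), "position" and "orientation" of the camera in the world. Camera axes: x right, y up, looking along -z (the intrinsics and any distortion apply to the point x, -y, -z); pixel columns grow to the right and rows downward; lengths in m; the calibration is good to about 2 mm. A picture is of the moment at which its call begins. camera_model takes no time and is no camera call.
- hand_in(): hands the job in, once; it reports no verdict.
The state is a dict: "clock": time; "q": joint angles; "joint_vel": joint speeds; "effort": joint torques, N m; "position": TCP position; "orientation": TCP orientation; "wrist_force": force on the tool from outside, world axes, zero at the start; "torque": the same for the moment, N m; "gripper_width": finger opening in m.
Only numpy, scipy, OpenCV 4.12 (cv2) and the standard library are available. Lean on these libraries where they do the work, as an engineer would, in place of code of your own. Each camera call takes 0.05 s, during which the arm holds its last target. There are 200 camera calls.

## Working session

There is one attempt and no reset: what is moved stays moved. The work goes in short steps, Python scripts to look and compute and a tool call to move; the robot and the scene stay as the last step left them, time stands still between calls to the robot, and variables do not carry over. Pictures are saved under pics/ and viewed, on a budget of 10 in all, crops included, one or two more only if the job needs it, and the job is handed in when it is done.

Besides the shell and the picture viewer there is one more tool, called after ">>>" as name(argument=value, ...) on one line, values as JSON. drive_tool: Moves the arm, as the interface text tells. Shifts and turns lie within -1 to 1; 1 stands for 0.8 m of shift or 30 degrees of turn. Its arguments: {"type":"object","properties":{"targets":{"type":"array","items":{"type":"array","items":{"type":"number"}}},"claw":{"type":"number"},"grip_force":{"type":"number"}},"required":["targets"]}

```bash
ls; mkdir -p pics; python3 - <<'E'
from workcell import readout, viewer
import cv2
for n in("scene","top"):
    m=viewer.camera_model(n);print(n,m)
    im=viewer.capture(n);cv2.imwrite(f"pics/{n}0.png",cv2.resize(im[:,:,::-1],(800,600),interpolation=cv2.INTER_CUBIC))
print(readout.sense())
E
```

```text
pics
scene {'mtx': array([[449.42091861,   0.        , 256.01305814],
       [  0.        , 449.42091861, 187.49279348],
       [  0.        ,   0.        ,   1.        ]]), 'position': array([-0.04684591,  0.74333564,  0.52105202]), 'orientation': array([ 0.39972377, -1.43387909, -2.18515727])}
top {'mtx': array([[455.53687839,   0.        , 257.84778293],
       [  0.        , 455.53687839, 198.08612601],
       [  0.        ,   0.        ,   1.        ]]), 'position': array([ 0.35842616, -0.04178168,  1.28870654]), 'orientation': array([ 0.08154063, -0.10497558, -1.54337184])}
{'clock': 0.1, 'q': array([-1.30236960e+00,  3.53586789e-01,  1.63406709e+00, -2.51096243e-05,
        1.15518260e+00, -2.39383887e-03]), 'joint_vel': array([-0.00144327, -0.00215463, -0.0008898 , -0.00059964, -0.00192361,
        0.00255942]), 'effort': array([-6.62423963e-05, -6.06357193e+01, -3.42819786e+01,  1.78893691e-05,
        3.91371883e-03,  3.08632889e-05]), 'position': array([ 0.16708934, -0.60182649,  0.24462867]), 'orientation': array([-3.11161389e+00, -4.23954888e-01,  2.94763003e-04]), 'wrist_force': array([-0.55837259,  0.36027896,  0.01172103]), 'torque': array([-0.03456433, -0.03461587, -0.01470665]), 'gripper_width': 0.08547297059701843}
```

View pics/top0.png

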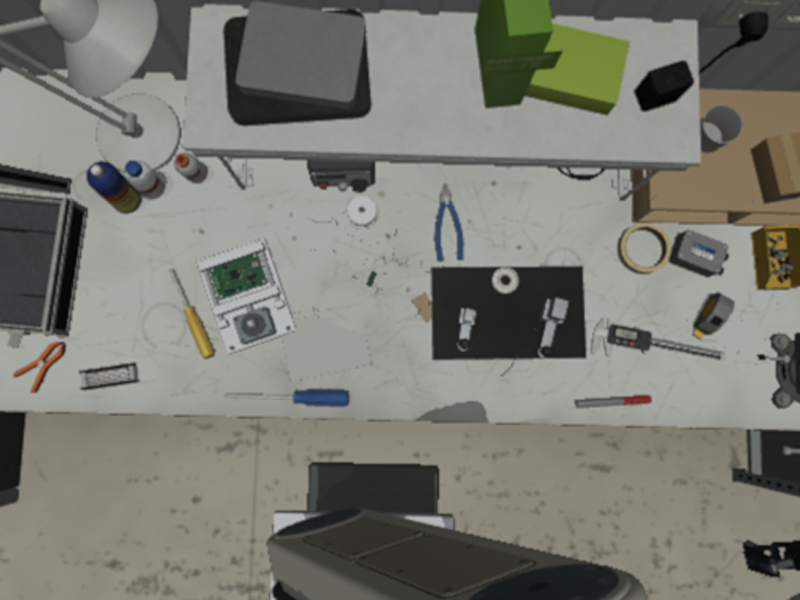

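View pics/scene0.png

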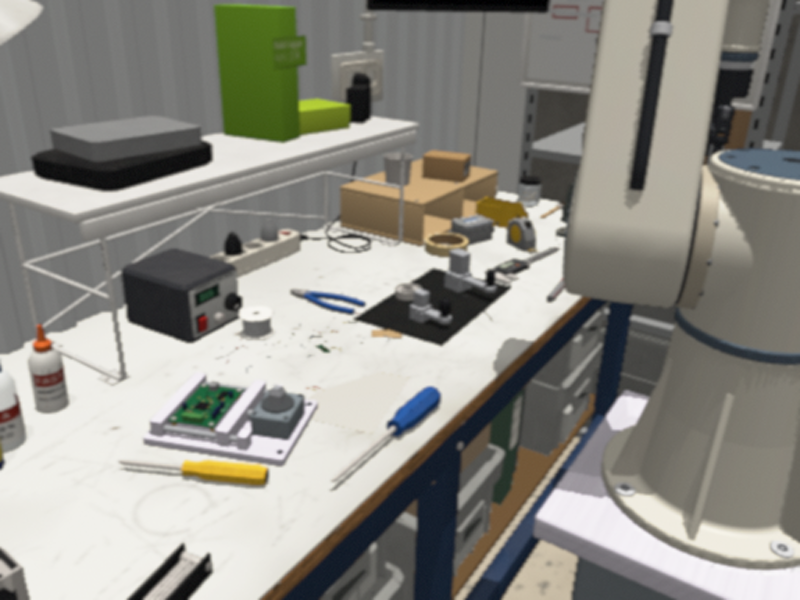

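The top view shows the larger crank near (552,312) on the 800-px image, the small one near (466,318) and the clamp shaft near (253,325). The scene view shows the same things: larger crank near (460,268), shaft near (278,395). Next I'll take enlarged crops.

```bash
cat > h.py <<'E'
import numpy as np, cv2
from scipy.spatial.transform import Rotation as R
from workcell import readout, viewer
def ray(n,u,v):
    m=viewer.camera_model(n);K=m["mtx"]
    d=np.array([(u-K[0,2])/K[0,0],-(v-K[1,2])/K[1,1],-1]);return m["position"],R.from_rotvec(m["orientation"]).apply(d)
def onz(n,u,v,z):
    p,d=ray(n,u,v);return p+d*(z-p[2])/d[2]
def proj(n,P):
    m=viewer.camera_model(n);K=m["mtx"]
    c=R.from_rotvec(m["orientation"]).inv().apply(np.atleast_2d(P)-m["position"])
    return np.c_[K[0,2]+K[0,0]*c[:,0]/-c[:,2],K[1,2]-K[1,1]*c[:,1]/-c[:,2]]
def tile(im,u,v,w,h,s,grid=10):
    t=cv2.resize(im[v:v+h,u:u+w,::-1],None,fx=s,fy=s,interpolation=cv2.INTER_CUBIC)
    for k in range(-(-u//grid)*grid,u+w,grid):
        x=int((k-u+.5)*s);cv2.line(t,(x,0),(x,5),(0,0,255),1);cv2.putText(t,str(k),(x-8,16),0,.35,(0,0,255))
    for k in range(-(-v//grid)*grid,v+h,grid):
        y=int((k-v+.5)*s);cv2.line(t,(0,y),(5,y),(0,0,255),1);cv2.putText(t,str(k),(6,y+4),0,.35,(0,0,255))
    return t
E
python3 - <<'E'
from h import *
t=viewer.capture("top");s=viewer.capture("scene")
a=np.hstack([tile(t,285,170,50+30,60,5),tile(t,122,150,80,60+20,5)[:300]])
b=np.hstack([tile(s,240,150,80,60,5),tile(s,130,230,80,60,5)])
cv2.imwrite("pics/c1.png",np.vstack([a,b]))
E
```

```text
(no output)
```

View pics/c1.png

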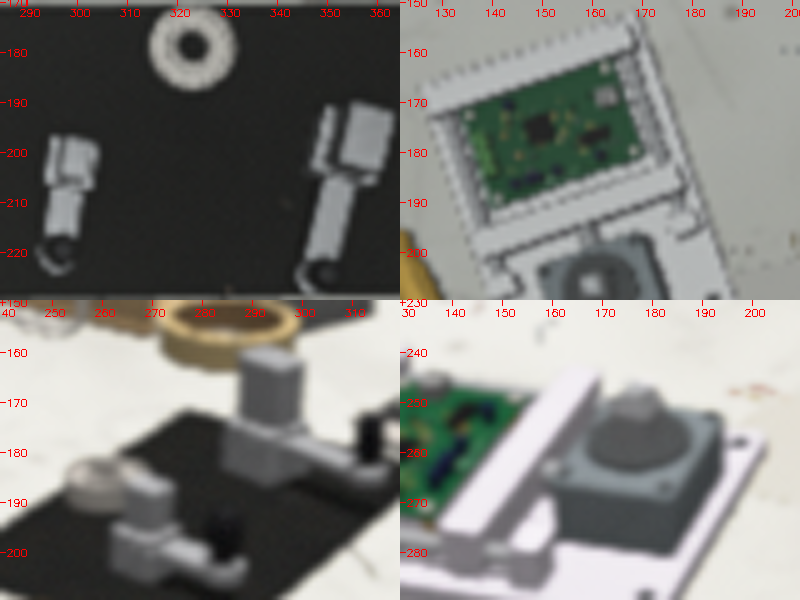

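The crop shows the grip block top of the larger crank at about (357.5,197.5) in top and (293,161) in scene. The handle is near (348,225) and the shaft top near (160,206) in top and (177,248) in scene.

```bash
python3 - <<'E'
from h import *
print("grip",onz("top",357.3,198,.075),onz("scene",293.3,160.8,.075))
print("handle",onz("top",348,224.5,.062),"small",onz("top",300.5,201,.054))
print("shaft",onz("top",160,206,.067),onz("scene",177,248,.067))
print("hous corners",[onz("top",u,v,.042)[:2].round(4) for u,v in((149.5,203),(171.5,196.5))])
print("clamp axis", [onz("top",u,v,.0)[:2].round(4) for u,v in((169.5,152),(126.5,167))])
# feature table for the overlay fit
t=viewer.capture("top");s=viewer.capture("scene")
def box(x,y,yaw,x0,x1,y0,y1,z0,z1):
    P=np.array([[a,b,c] for a in(x0,x1) for b in(y0,y1) for c in(z0,z1)],float)
    c,q=np.cos(yaw),np.sin(yaw);return np.c_[x+c*P[:,0]-q*P[:,1],y+q*P[:,0]+c*P[:,1],P[:,2]]
g=onz("top",357.3,198,.075);h=onz("top",348,224.5,.062);yaw=np.arctan2(h[1]-g[1],h[0]-g[0]);print("yaw",yaw,np.hypot(*(h-g)[:2]))
for n in("top","scene"):
    p=proj(n,box(g[0],g[1],yaw,-.017,.017,-.012,.012,.035,.075));print(n,p.round(1).tolist())
E
```

```text
grip [ 0.51127618 -0.32600372  0.075     ] [ 0.51490514 -0.325985    0.075     ]
handle [ 0.44009058 -0.30371462  0.062     ] small [ 0.50155115 -0.17518587  0.054     ]
shaft [0.47659198 0.20396094 0.067     ] [0.47237017 0.20587074 0.067     ]
hous corners [array([0.4865, 0.2381]), array([0.5061, 0.1788])]
clamp axis [array([0.6397, 0.198 ]), array([0.5925, 0.3184])]
yaw 2.8381498989547995 0.07459352062589912
top [[351.7, 192.6], [354.9, 190.7], [359.9, 195.4], [363.4, 193.5], [348.0, 204.1], [351.2, 202.5], [356.2, 206.9], [359.7, 205.4]]
scene [[286.5, 173.2], [287.3, 160.2], [292.6, 171.4], [293.3, 158.5], [294.7, 176.9], [295.5, 163.7], [300.7, 175.0], [301.6, 161.9]]
```

```bash
cat >> h.py <<'E'
def phi():
    M=R.from_rotvec(readout.sense()["orientation"]).as_matrix();return np.degrees(np.arctan2(M[1,1],M[0,1]))
def plan(P,ph,n=None,lim=.2):
    """split move to TCP P, tool-y heading ph (deg) into drive_tool calls"""
    s=readout.sense();Rm=R.from_rotvec(s["orientation"]);p=s["position"]
    a=np.radians(ph);T=R.from_matrix(np.array([[-np.sin(a),np.cos(a),0],[np.cos(a),np.sin(a),0],[0,0,-1]]))
    d=np.array(P)-p;rot=(T*Rm.inv()).as_rotvec()
    n=n or int(max(1,np.ceil(np.linalg.norm(d)/lim),np.ceil(np.degrees(np.linalg.norm(rot))/29.9)))
    print("from",p.round(4),"phi",round(phi(),2),"q",s["q"].round(2),"t",round(s["clock"],2))
    for i in range(n):
        dR=R.from_rotvec(rot/n)
        print(np.r_[Rm.inv().apply(d/n)/.8,np.degrees(Rm.inv().apply(rot/n))/30].round(4).tolist());Rm=dR*Rm
E
python3 -c "
from h import *
plan([.513,-.326,.17],72.6)"
```

```text
from [ 0.1672 -0.6021  0.2451] phi -74.48 q [-1.3   0.35  1.63  0.    1.16 -0.  ] t 0.3
[0.1018, -0.0434, 0.0188, -0.0001, -0.0002, -0.9806]
[0.11, 0.0122, 0.0188, -0.0001, -0.0002, -0.9806]
[0.0898, 0.0646, 0.0188, -0.0001, -0.0002, -0.9806]
[0.0465, 0.1004, 0.0188, -0.0001, -0.0002, -0.9806]
[-0.0088, 0.1103, 0.0188, -0.0001, -0.0002, -0.9806]
```

>>> drive_tool(targets=[[0.02, -0.009, 0.004, 0, 0, -0.2], [0.04, -0.017, 0.008, 0, 0, -0.4], [0.06, -0.026, 0.011, 0, 0, -0.6], [0.08, -0.035, 0.015, 0, 0, -0.8], [0.102, -0.043, 0.019, 0, 0, -0.98]], claw=100)

```text
clock: 0.72
position: [0.237, -0.5467, 0.2299]
orientation: [-2.9, -1.207, 0.0]
wrist_force: [-0.4, -1.0, -0.1]
gripper_width: 0.0854
```

>>> drive_tool(targets=[[0.11, 0.012, 0.019, 0, 0, -0.98], [0.11, 0.012, 0.019, 0, 0, -0.98], [0.11, 0.012, 0.019, 0, 0, -0.98], [0.11, 0.012, 0.019, 0, 0, -0.98], [0.11, 0.012, 0.019, 0, 0, -0.98]])

```text
clock: 1.13
position: [0.3065, -0.4912, 0.2147]
orientation: [-2.496, -1.907, -0.0]
wrist_force: [0.3, -0.2, 0.3]
gripper_width: 0.0856
```

>>> drive_tool(targets=[[0.09, 0.065, 0.019, 0, 0, -0.98], [0.09, 0.065, 0.019, 0, 0, -0.98], [0.09, 0.065, 0.019, 0, 0, -0.98], [0.09, 0.065, 0.019, 0, 0, -0.98], [0.09, 0.065, 0.019, 0, 0, -0.98]])

```text
clock: 1.55
position: [0.3756, -0.4364, 0.1996]
orientation: [-1.936, -2.474, 0.0]
wrist_force: [0.0, -1.2, 0.8]
gripper_width: 0.0852
```

Tracking is good. Finishing the approach.

>>> drive_tool(targets=[[0.047, 0.1, 0.019, 0, 0, -0.98], [0.047, 0.1, 0.019, 0, 0, -0.98], [0.047, 0.1, 0.019, 0, 0, -0.98], [0.047, 0.1, 0.019, 0, 0, -0.98], [0.047, 0.1, 0.019, 0, 0, -0.98]])

```text
clock: 1.97
position: [0.4442, -0.3812, 0.1844]
orientation: [-1.249, -2.882, 0.0]
wrist_force: [0.1, -0.4, -0.1]
gripper_width: 0.0852
```

>>> drive_tool(targets=[[-0.009, 0.11, 0.019, 0, 0, -0.98], [-0.009, 0.11, 0.019, 0, 0, -0.98], [-0.009, 0.11, 0.019, 0, 0, -0.98], [-0.009, 0.11, 0.019, 0, 0, -0.98], [-0.009, 0.11, 0.019, 0, 0, -0.98]])

```text
clock: 2.38
position: [0.5132, -0.3266, 0.1692]
orientation: [-0.48, -3.105, 0.0]
wrist_force: [-0.2, -0.7, 0.2]
gripper_width: 0.0855
```

```bash
python3 - <<'E'
from h import *
plan([.513,-.326,.17],72.6,1)
t=viewer.capture("top");s=viewer.capture("scene")
a=np.hstack([tile(t,325,160,66,50,6),tile(t,140,185,40,50,6)])
b=np.hstack([tile(s,255,130,66,50,6),tile(s,155,232,40,50,6)])
cv2.imwrite("pics/c2.png",np.vstack([a,b]))
E
```

```text
from [ 0.5132 -0.3266  0.1692] phi 72.42 q [-0.57  0.41  1.74 -0.    1.   -1.83] t 2.38
[0.0005, 0.0006, -0.001, -0.0003, -0.0002, -0.006]
```

View pics/c2.png

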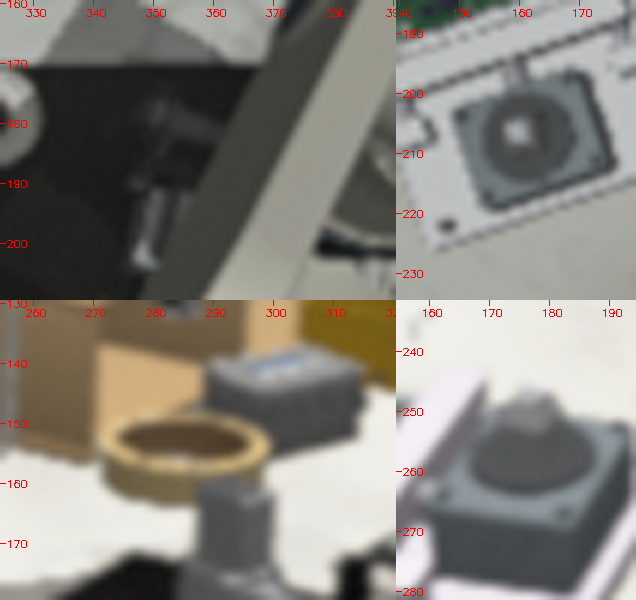

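Block top in scene is near (293,161), clear of the fingers, which are above. The shaft is clearly visible, with its top near (159.5,206) in top. Descending and gripping.

>>> drive_tool(targets=[[0, 0, 0.03, 0, 0, 0], [0, 0, 0.07, 0, 0, 0], [0, 0, 0.11, 0, 0, 0], [0, 0, 0.135, 0, 0, 0], [0, 0, 0.1425, 0, 0, 0]])

```text
clock: 2.9
position: [0.5107, -0.326, 0.0522]
orientation: [-0.49, -3.099, -0.003]
wrist_force: [-0.1, 0.4, 0.3]
gripper_width: 0.0854
```

>>> drive_tool(targets=[[0, 0, 0, 0, 0, 0], [0, 0, 0, 0, 0, 0], [0, 0, 0, 0, 0, 0], [0, 0, 0, 0, 0, 0], [0, 0, 0, 0, 0, 0]], claw=0, grip_force=50)

```text
clock: 3.32
position: [0.5139, -0.3269, 0.0568]
orientation: [0.478, 3.103, -0.002]
wrist_force: [-0.4, 0.4, 1.7]
gripper_width: 0.0258
```

>>> drive_tool(targets=[[0, 0, 0, 0, 0, 0], [0, 0, 0, 0, 0, 0], [0, 0, 0, 0, 0, 0], [0, 0, 0, 0, 0, 0], [0, 0, 0, 0, 0, 0]])

```text
clock: 3.73
position: [0.514, -0.3268, 0.0567]
orientation: [0.478, 3.103, -0.002]
wrist_force: [-1.7, -0.6, 7.4]
gripper_width: 0.0232
```

>>> drive_tool(targets=[[0, 0, -0.02, 0, 0, 0], [0, 0, -0.06, 0, 0, 0], [0, 0, -0.1, 0, 0, 0], [0, 0, -0.13, 0, 0, 0], [0, 0, -0.14, 0, 0, 0]])

```text
clock: 4.15
position: [0.5149, -0.3272, 0.1714]
orientation: [0.477, 3.1, -0.004]
wrist_force: [0.8, -0.0, -3.0]
gripper_width: 0.0234
```

```bash
python3 - <<'E'
from h import *
s=readout.sense();print(s["position"],s["wrist_force"],s["torque"],s["gripper_width"],phi())
t=viewer.capture("top");s=viewer.capture("scene")
a=np.hstack([tile(t,325,160,60,60,6)])
b=np.hstack([tile(s,255,110,70,60,6)])
cv2.imwrite("pics/c3.png",np.hstack([a,b]))
# shaft fit: projected 16 mm square shoulder & 9 mm top at candidate angles
for yaw in (10,20):
  for z,w in((.067,.0045),(.059,.008)):
    c=np.array([[np.cos(np.radians(yaw+45+90*k)),np.sin(np.radians(yaw+45+90*k)),0] for k in range(4)])*w*2**.5+[.4745,.205,z]
    print(yaw,z,proj("top",c).round(1).tolist(),proj("scene",c).round(1).tolist())
E
```

```text
[ 0.51487139 -0.32719699  0.17142672] [ 0.7670241  -0.03240094 -3.01108202] [-0.03816212 -0.06177783 -0.02369482] 0.023437929000949796 72.50682573009578
10 0.067 [[157.7, 205.4], [158.1, 208.7], [161.5, 208.2], [161.0, 204.9]] [[173.2, 248.0], [177.2, 249.1], [179.8, 246.9], [175.7, 245.8]]
10 0.059 [[156.8, 204.6], [157.6, 210.4], [163.5, 209.5], [162.7, 203.7]] [[170.8, 252.1], [178.0, 254.1], [182.5, 250.0], [175.4, 248.1]]
20 0.067 [[157.5, 205.7], [158.5, 208.9], [161.7, 207.8], [160.7, 204.7]] [[173.3, 248.3], [177.8, 249.0], [179.6, 246.6], [175.2, 245.9]]
20 0.059 [[156.4, 205.2], [158.2, 210.8], [163.9, 208.9], [162.1, 203.3]] [[171.1, 252.6], [179.0, 253.8], [182.2, 249.5], [174.4, 248.3]]
```

View pics/c3.png

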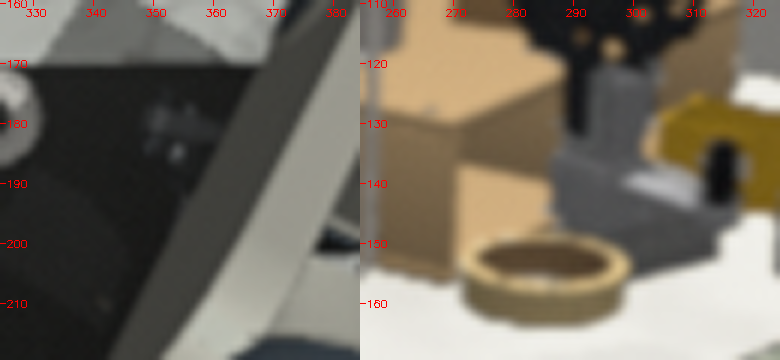

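The crank is held upright and square in the fingers; in the scene view its hub bottom is near (300,152). Now a zoomed look at the shaft for its angle.

```bash
python3 - <<'E'
from h import *
t=np.mean([viewer.capture("top") for _ in range(3)],0);s=np.mean([viewer.capture("scene") for _ in range(3)],0)
f=lambda a:np.clip((a-a.min())*255/(a.max()-a.min()),0,255).astype(np.uint8)
a=tile(f(t[190:222,144:176]),0,0,32,32,12,100);b=tile(f(s[238:270,160:192]),0,0,32,32,12,100)
A=f(np.clip(t,60,190));B=f(np.clip(s,60,190))
cv2.imwrite("pics/c4.png",np.hstack([tile(A,146,192,28,28,14,4),tile(B,162,238,28,28,14,4)]))
E
```

```text
(no output)
```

View pics/c4.png

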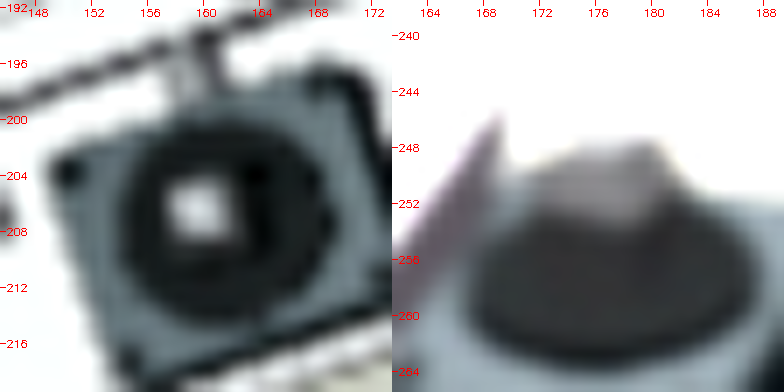

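Shaft top centre is at (160,206.3) in top, with the square turned about 8° clockwise from the housing (yaw ≈13°). This agrees with (0.475, 0.204). Moving the crank above it.

```bash
python3 -c "
from h import *
plan([.475,.204,.16],104,4)"
```

```text
from [ 0.5124 -0.3258  0.1655] phi 72.51 q [-0.57  0.41  1.74 -0.    0.99 -1.83] t 4.55
[0.0609, 0.1544, 0.002, 0.0007, -0.0012, -0.2624]
[0.0392, 0.1613, 0.0019, 0.0007, -0.0012, -0.2624]
[0.0167, 0.1651, 0.0018, 0.0007, -0.0012, -0.2624]
[-0.0061, 0.1659, 0.0018, 0.0007, -0.0012, -0.2624]
```

>>> drive_tool(targets=[[0.009, 0.023, 0, 0, 0, -0.04], [0.021, 0.054, 0, 0, 0, -0.1], [0.034, 0.085, 0, 0, 0, -0.16], [0.048, 0.12, 0, 0, 0, -0.21], [0.061, 0.154, 0, 0, 0, -0.262]])

```text
clock: 4.97
position: [0.5028, -0.1928, 0.1663]
orientation: [-0.262, -3.129, -0.001]
wrist_force: [-0.8, 0.0, -2.5]
gripper_width: 0.0234
```

>>> drive_tool(targets=[[0.008, 0.032, 0, 0, 0, -0.05], [0.016, 0.064, 0, 0, 0, -0.1], [0.024, 0.097, 0, 0, 0, -0.16], [0.031, 0.129, 0, 0, 0, -0.21], [0.039, 0.161, 0, 0, 0, -0.262]])

```text
clock: 5.38
position: [0.4939, -0.0606, 0.1665]
orientation: [-0.046, -3.14, -0.0]
wrist_force: [0.1, 0.4, -1.1]
gripper_width: 0.0233
```

>>> drive_tool(targets=[[0.003, 0.033, 0, 0, 0, -0.05], [0.007, 0.066, 0, 0, 0, -0.1], [0.01, 0.099, 0, 0, 0, -0.16], [0.013, 0.132, 0, 0, 0, -0.21], [0.017, 0.165, 0, 0, 0, -0.262]])

```text
clock: 5.8
position: [0.4844, 0.0717, 0.1666]
orientation: [0.169, -3.136, 0.0]
wrist_force: [0.2, -0.2, -1.5]
gripper_width: 0.0237
```

>>> drive_tool(targets=[[-0.001, 0.05, 0.002, 0, 0, -0.08], [-0.003, 0.095, 0.004, 0, 0, -0.16], [-0.005, 0.132, 0.006, 0, 0, -0.21], [-0.006, 0.156, 0.007, 0, 0, -0.25], [-0.006, 0.166, 0.008, 0, 0, -0.262]])

```text
clock: 6.22
position: [0.4751, 0.2055, 0.1601]
orientation: [0.387, -3.117, -0.0]
wrist_force: [0.1, -0.5, -1.4]
gripper_width: 0.0232
```

>>> drive_tool(targets=[[0, 0, 0, 0, 0, 0], [0, 0, 0, 0, 0, 0]])

```text
clock: 6.38
position: [0.4751, 0.2026, 0.1603]
orientation: [0.382, -3.117, 0.001]
wrist_force: [0.2, -0.4, -2.2]
gripper_width: 0.0233
```

```bash
python3 - <<'E'
from h import *
plan([.475,.204,.16],104)
t=viewer.capture("top");s=viewer.capture("scene")
cv2.imwrite("pics/c5.png",np.hstack([tile(t,130,180,60,70,6),tile(s,150,190,70,70,6)]))
# predicted hub / arm corners with crank origin exactly under the TCP
st=readout.sense();p=st["position"];y=np.radians(phi()+90)
c,q=np.cos(y),np.sin(y)
L=np.array([[a,b,z] for z in(0,.031) for a,b in((.018,.018),(-.018,.018),(-.018,-.018),(.018,-.018))])
W=np.c_[p[0]+c*L[:,0]-q*L[:,1],p[1]+q*L[:,0]+c*L[:,1],p[2]-.0527+L[:,2]]
print(proj("scene",W).round(1).tolist())
h=[[p[0]+c*.075,p[1]+q*.075,p[2]-.0527+.058]];print("handle top",proj("scene",h),proj("top",h))
E
```

```text
from [0.4751 0.2026 0.1603] phi 103.98 q [ 0.4   0.29  1.94 -0.    0.91 -1.41] t 6.38
[-0.0003, 0.0018, 0.0003, -0.0011, -0.0026, -0.0006]
[[189.3, 225.2], [172.4, 221.9], [162.8, 230.4], [180.2, 234.1], [188.7, 210.6], [171.6, 207.4], [161.8, 215.5], [179.4, 219.0]]
handle top [[212.35857098 206.75372104]] [[158.78581323 232.11966002]]
```

View pics/c5.png

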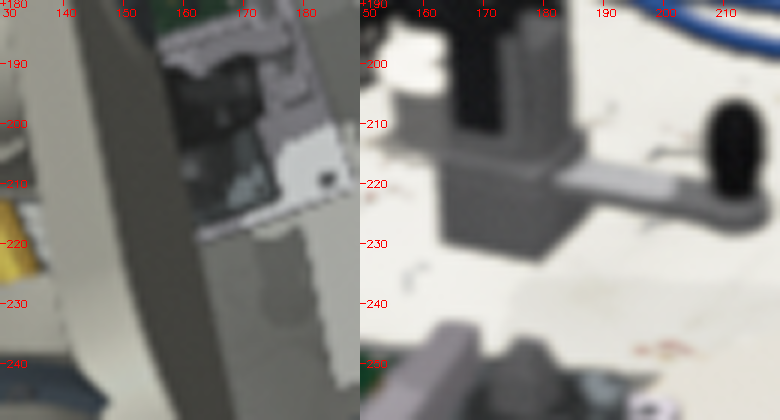

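The hub's bottom corners in scene, about (163,230), (180,233) and (188,226), match the prediction with the crank origin under the TCP to within about 1 mm. Lowering in stages.

>>> drive_tool(targets=[[0, 0.002, 0.015, 0, 0, 0], [0, 0.002, 0.03, 0, 0, 0], [0, 0.002, 0.045, 0, 0, 0], [0, 0.002, 0.05, 0, 0, 0], [0, 0.002, 0.05, 0, 0, 0]])

```text
clock: 6.9
position: [0.4747, 0.2033, 0.12]
orientation: [0.379, -3.117, 0.001]
wrist_force: [-0.7, -1.3, -2.2]
gripper_width: 0.0237
```

>>> drive_tool(targets=[[0, 0, 0.003, 0, 0, 0], [0, 0, 0.006, 0, 0, 0], [0, 0, 0.009, 0, 0, 0], [0, 0, 0.012, 0, 0, 0], [0, 0, 0.012, 0, 0, 0]])

```text
clock: 7.32
position: [0.4752, 0.2045, 0.1111]
orientation: [0.382, -3.118, 0.0]
wrist_force: [0.5, -0.2, -2.5]
gripper_width: 0.0234
```

>>> drive_tool(targets=[[0, 0, 0.003, 0, 0, 0], [0, 0, 0.005, 0, 0, 0], [0, 0, 0.007, 0, 0, 0], [0, 0, 0.009, 0, 0, 0], [0, 0, 0.009, 0, 0, 0]])

```text
clock: 7.73
position: [0.4752, 0.2044, 0.1038]
orientation: [0.382, -3.118, 0.0]
wrist_force: [1.1, -2.2, -3.1]
gripper_width: 0.0232
```

>>> drive_tool(targets=[[0, 0, 0.002, 0, 0, 0], [0, 0, 0.004, 0, 0, 0], [0, 0, 0.006, 0, 0, 0], [0, 0, 0.008, 0, 0, 0], [0, 0, 0.008, 0, 0, 0]])

```text
clock: 8.15
position: [0.4752, 0.2044, 0.0977]
orientation: [0.382, -3.118, 0.0]
wrist_force: [-0.3, -4.8, 0.2]
gripper_width: 0.0233
```

>>> drive_tool(targets=[[0, -0.001, 0.001, 0, 0, 0], [0, -0.001, 0.002, 0, 0, 0], [0, -0.001, 0.003, 0, 0, 0], [0, -0.001, 0.003, 0, 0, 0]])

```text
clock: 8.48
position: [0.4755, 0.2044, 0.0975]
orientation: [-0.381, 3.118, 0.002]
wrist_force: [-10.0, -3.6, 33.1]
gripper_width: 0.0232
```

```bash
python3 - <<'E'
from h import *
s=readout.sense();print(s["position"],s["wrist_force"],s["torque"],phi(),s["q"])
im=viewer.capture("scene");cv2.imwrite("pics/c6.png",tile(im,145,215,80,70,8))
p=s["position"];y=np.radians(phi()+90);c,q=np.cos(y),np.sin(y)
for X in((.475,.2035,.045),):
  L=np.array([[a,b,z] for z in(0,.031) for a,b in((-.018,.018),(-.018,-.018),(.018,-.018),(.018,.018))])
  print(proj("scene",np.c_[X[0]+c*L[:,0]-q*L[:,1],X[1]+q*L[:,0]+c*L[:,1],X[2]+L[:,2]]).round(1).tolist())
E
```

```text
[0.47553002 0.20441342 0.09753395] [-10.03399676  -3.60082823  33.10197754] [-0.86717804  1.81009722 -0.01809353] 103.9397411055351 [ 4.02569437e-01  3.85281547e-01  1.98180003e+00  1.16300570e-03
  7.73860237e-01 -1.41235257e+00]
[[173.6, 250.4], [164.4, 259.8], [181.3, 263.7], [190.0, 254.0], [172.8, 236.7], [163.4, 245.7], [180.6, 249.5], [189.5, 240.2]]
```

View pics/c6.png

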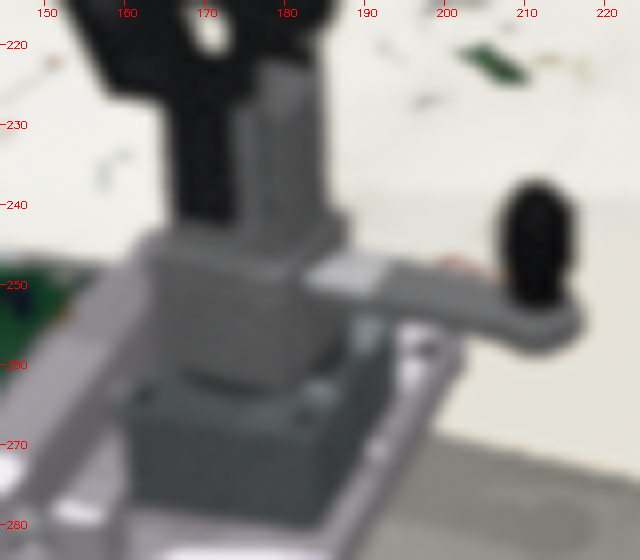

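Seated: hub underside is on the collar, front corner near (180,263) as predicted, with a firm reaction force. I'll ease the push and turn clockwise.

>>> drive_tool(targets=[[0, 0, -0.002, 0, 0, 0], [0, 0, -0.002, 0, 0, 0], [0, 0, -0.002, 0, 0, 0]])

```text
clock: 8.78
position: [0.4755, 0.2043, 0.0976]
orientation: [-0.381, 3.118, 0.001]
wrist_force: [-4.3, -0.7, 14.0]
gripper_width: 0.0236
```

>>> drive_tool(targets=[[0, 0, 0, 0, 0, 0.15], [0, 0, 0, 0, 0, 0.3], [0, 0, 0, 0, 0, 0.45], [0, 0, 0, 0, 0, 0.6], [0, 0, 0, 0, 0, 0.75]])

```text
clock: 9.2
position: [0.4751, 0.2038, 0.0976]
orientation: [-0.239, -3.132, 0.0]
wrist_force: [-5.5, -3.4, 16.8]
gripper_width: 0.0232
```

>>> drive_tool(targets=[[0, 0, 0, 0, 0, 0.15], [0, 0, 0, 0, 0, 0.3], [0, 0, 0, 0, 0, 0.45], [0, 0, 0, 0, 0, 0.6], [0, 0, 0, 0, 0, 0.75]])

```text
clock: 9.62
position: [0.475, 0.2042, 0.0976]
orientation: [-0.846, -3.025, -0.001]
wrist_force: [-6.7, -0.5, 15.1]
gripper_width: 0.0233
```

```bash
python3 -c "
from h import *
s=readout.sense();print(s['position'],s['wrist_force'],s['torque'],phi(),s['q'][5])"
```

```text
[0.47501963 0.20423003 0.09757714] [-6.66104667 -0.47727715 15.13798979] [-0.10535033  1.19111984  0.24886374] 58.73963014955989 -0.6234206123015309
```

>>> drive_tool(targets=[[0, 0, 0, 0, 0, 0.1], [0, 0, 0, 0, 0, 0.2], [0, 0, 0, 0, 0, 0.3], [0, 0, 0, 0, 0, 0.4]])

```text
clock: 9.95
position: [0.4752, 0.2045, 0.0976]
orientation: [-1.156, -2.92, -0.001]
wrist_force: [-5.5, -0.1, 15.3]
gripper_width: 0.0232
```

```bash
python3 -c "
from h import *
s=readout.sense();print(s['position'],s['wrist_force'],s['torque'],phi(),s['q'][5])"
```

```text
[0.47516427 0.20448613 0.09757045] [-5.52806209 -0.11534176 15.27538483] [0.09827161 1.11211338 0.23571866] 46.80684690135089 -0.4152240764386464
```

>>> drive_tool(targets=[[0, 0, 0, 0, 0, 0.07], [0, 0, 0, 0, 0, 0.14], [0, 0, 0, 0, 0, 0.2], [0, 0, 0, 0, 0, 0.2]])

```text
clock: 10.28
position: [0.4753, 0.2046, 0.0976]
orientation: [-1.307, -2.856, -0.002]
wrist_force: [-5.6, 1.0, 13.8]
gripper_width: 0.0236
```

```bash
python3 -c "
from h import *
s=readout.sense();print(s['position'],s['wrist_force'],s['torque'],phi(),s['q'][5])"
```

```text
[0.47532696 0.20463522 0.09760387] [-5.57672273  1.03524962 13.81643578] [ 0.0911635   1.07752293 -0.10425576] 40.82601657850737 -0.31095405404012255
```

>>> drive_tool(targets=[[0, 0, 0, 0, 0, 0.07], [0, 0, 0, 0, 0, 0.14], [0, 0, 0, 0, 0, 0.2], [0, 0, 0, 0, 0, 0.2]])

```text
clock: 10.62
position: [0.4754, 0.2048, 0.0976]
orientation: [-1.454, -2.784, -0.002]
wrist_force: [-4.7, 1.7, 14.3]
gripper_width: 0.0234
```

```bash
python3 -c "
from h import *
s=readout.sense();print(s['position'],s['wrist_force'],s['torque'],phi(),s['q'][5])"
```

```text
[0.47538357 0.20477888 0.09757944] [-4.68202998  1.65057651 14.25300525] [0.34376322 1.06314329 0.15086776] 34.83945349483203 -0.20646342624077677
```

>>> drive_tool(targets=[[0, 0, 0, 0, 0, 0.07], [0, 0, 0, 0, 0, 0.14], [0, 0, 0, 0, 0, 0.2], [0, 0, 0, 0, 0, 0.2]])

```text
clock: 10.95
position: [0.4755, 0.2049, 0.0976]
orientation: [-1.596, -2.706, -0.002]
wrist_force: [-4.3, 2.5, 12.9]
gripper_width: 0.0233
```

```bash
python3 -c "
from h import *
s=readout.sense();print(s['position'],s['wrist_force'],s['torque'],phi(),s['q'][5])"
```

```text
[0.47549757 0.20485334 0.09758598] [-4.34867041  2.49120315 12.88744227] [0.4441448  1.05111237 0.83097136] 28.92955198754646 -0.10266035297515133
```

>>> drive_tool(targets=[[0, 0, 0, 0, 0, 0.07], [0, 0, 0, 0, 0, 0.14], [0, 0, 0, 0, 0, 0.14], [0, 0, 0, 0, 0, 0.14]])

```text
clock: 11.28
position: [0.4756, 0.2049, 0.0976]
orientation: [-1.691, -2.648, -0.002]
wrist_force: [-4.5, 2.6, 12.6]
gripper_width: 0.0233
```

```bash
python3 - <<'E'
from h import *
s=readout.sense();print(s['position'],s['wrist_force'],s['torque'],phi(),s['q'][5])
im=viewer.capture("scene");im2=viewer.capture("top");cv2.imwrite("pics/c7.png",np.hstack([tile(im,85,215,135,90,5),tile(im2,118,145,1,90,5)]))
E
```

```text
[0.47557472 0.20491344 0.09760033] [-4.51099181  2.55839227 12.57439591] [0.51816681 1.01980067 1.2346406 ] 24.87097166305711 -0.03154647905268855
```

View pics/c7.png

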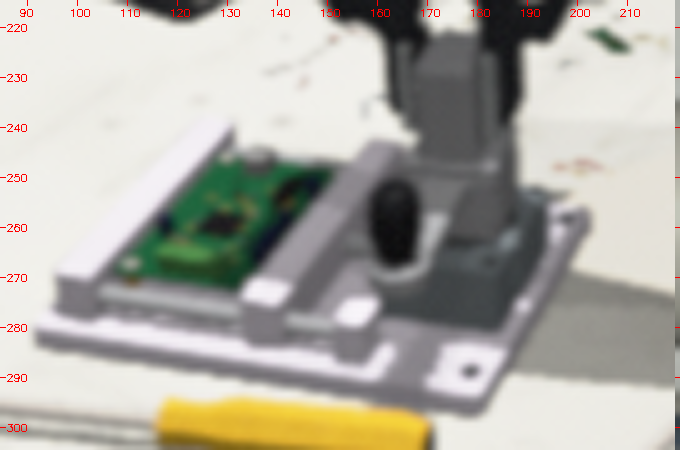

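The jaw (near (140,270)) lies against the board edge and the torque has risen to 1.2 N m, so the stop is reached. I'll back off within the play and lift.

>>> drive_tool(targets=[[0, 0, 0, 0, 0, -0.15], [0, 0, 0, 0, 0, -0.25], [0, 0, -0.003, 0, 0, -0.25], [0, 0, -0.004, 0, 0, -0.25]])

```text
clock: 11.72
position: [0.4751, 0.2046, 0.098]
orientation: [-1.518, -2.75, -0.002]
wrist_force: [7.3, 7.2, -37.0]
gripper_width: 0.0233
```

```bash
python3 -c "
from h import *
s=readout.sense();print(s['position'],s['wrist_force'],s['torque'],phi(),s['q'][5])"
```

```text
[0.47508235 0.20459087 0.09804704] [  7.32757906   7.21572468 -37.04751556] [ 1.53556893 -1.5361868   0.09354493] 32.1938898386542 -0.16042294221313239
```

>>> drive_tool(targets=[[0, 0, -0.01, 0, 0, 0], [0, 0, -0.02, 0, 0, 0], [0, 0, -0.035, 0, 0, 0], [0, 0, -0.06, 0, 0, 0], [0, 0, -0.08, 0, 0, 0]])

```text
clock: 12.13
position: [0.4752, 0.204, 0.1645]
orientation: [-1.518, -2.75, 0.0]
wrist_force: [0.3, 0.6, -2.3]
gripper_width: 0.0231
```

```bash
python3 - <<'E'
from h import *
s=readout.sense();print(s['position'],s['wrist_force'],s['torque'],phi(),s['q'][5])
plan([.505,-.322,.17],72.5)
im=viewer.capture("scene");cv2.imwrite("pics/c8.png",tile(im,85,180,135,110,5))
E
```

```text
[0.4752176  0.20399219 0.16446875] [ 0.32862527  0.60355766 -2.33692452] [-0.00538498 -0.01302331  0.01060098] 32.197073530402896 -0.1599227971453755
from [0.4752 0.204  0.1645] phi 32.2 q [ 0.4   0.28  1.94  0.    0.92 -0.16] t 12.13
[-0.1921, -0.1063, -0.0023, -0.0002, -0.0004, -0.4478]
[-0.1621, -0.148, -0.0023, -0.0002, -0.0004, -0.4478]
[-0.1233, -0.1816, -0.0023, -0.0002, -0.0004, -0.4478]
```

View pics/c8.png

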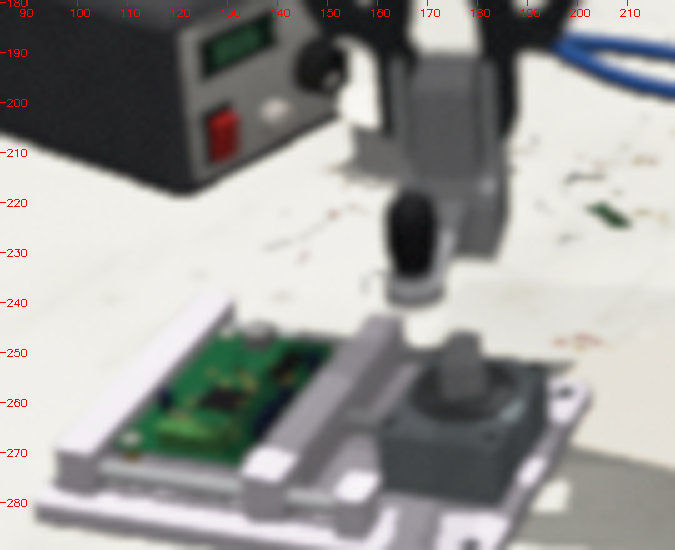

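The crank is clear of the shaft and the jaw stays against the board (same pixels, about (140,270)). Carrying the crank back.

>>> drive_tool(targets=[[-0.025, -0.014, 0, 0, 0, -0.06], [-0.065, -0.036, 0, 0, 0, -0.15], [-0.105, -0.058, 0, 0, 0, -0.25], [-0.148, -0.082, 0, 0, 0, -0.35], [-0.192, -0.106, -0.002, 0, 0, -0.448]])

```text
clock: 12.6
position: [0.4851, 0.0274, 0.1649]
orientation: [-1.18, -2.911, -0.0]
wrist_force: [0.8, 0.3, -1.9]
gripper_width: 0.0231
```

>>> drive_tool(targets=[[-0.032, -0.03, 0, 0, 0, -0.09], [-0.065, -0.059, 0, 0, 0, -0.18], [-0.097, -0.089, 0, 0, 0, -0.27], [-0.13, -0.118, 0, 0, 0, -0.36], [-0.162, -0.148, -0.002, 0, 0, -0.448]])

```text
clock: 13.02
position: [0.4954, -0.1482, 0.1664]
orientation: [-0.834, -3.029, -0.001]
wrist_force: [1.2, -0.0, -2.3]
gripper_width: 0.0233
```

>>> drive_tool(targets=[[-0.03, -0.045, 0, 0, 0, -0.11], [-0.06, -0.089, 0, 0, 0, -0.22], [-0.09, -0.132, 0, 0, 0, -0.33], [-0.113, -0.167, 0, 0, 0, -0.42], [-0.123, -0.182, -0.002, 0, 0, -0.448]])

```text
clock: 13.43
position: [0.5055, -0.3266, 0.1679]
orientation: [0.476, 3.104, -0.002]
wrist_force: [1.1, -0.5, -2.3]
gripper_width: 0.0231
```

>>> drive_tool(targets=[[0, 0, 0, 0, 0, 0], [0, 0, 0, 0, 0, 0]])

```text
clock: 13.6
position: [0.5051, -0.3224, 0.1679]
orientation: [-0.48, -3.104, -0.001]
wrist_force: [0.5, 0.7, -2.0]
gripper_width: 0.0234
```

```bash
python3 -c "
from h import *
plan([.505,-.322,.060],72.5,1)"
```

```text
from [ 0.5051 -0.3224  0.1679] phi 72.41 q [-0.57  0.4   1.76  0.    0.99 -1.84] t 13.6
[0.0001, 0.0004, 0.1348, 0.0014, -0.0016, -0.0029]
```

>>> drive_tool(targets=[[0, 0, 0.03, 0, 0, 0], [0, 0, 0.07, 0, 0, 0], [0, 0, 0.11, 0, 0, 0], [0, 0, 0.13, 0, 0, 0], [0, 0, 0.13, 0, 0, 0]])

```text
clock: 14.02
position: [0.5029, -0.3187, 0.0607]
orientation: [-0.474, -3.099, -0.005]
wrist_force: [-0.9, 1.2, -2.3]
gripper_width: 0.023
```

>>> drive_tool(targets=[[0, 0, 0.002, 0, 0, 0], [0, 0, 0.004, 0, 0, 0], [0, 0, 0.006, 0, 0, 0], [0, 0, 0.007, 0, 0, 0], [0, 0, 0.007, 0, 0, 0]])

```text
clock: 14.43
position: [0.5059, -0.3223, 0.0602]
orientation: [0.476, 3.104, -0.001]
wrist_force: [0.7, -0.2, -1.6]
gripper_width: 0.0234
```

>>> drive_tool(targets=[[0, 0, 0.001, 0, 0, 0], [0, 0, 0.002, 0, 0, 0], [0, 0, 0.003, 0, 0, 0], [0, 0, 0.003, 0, 0, 0]])

```text
clock: 14.77
position: [0.5055, -0.3222, 0.0569]
orientation: [0.476, 3.105, -0.0]
wrist_force: [0.7, 0.4, -0.8]
gripper_width: 0.0232
```

>>> drive_tool(targets=[[0, 0, 0.001, 0, 0, 0], [0, 0, 0.002, 0, 0, 0], [0, 0, 0.002, 0, 0, 0], [0, 0, 0.002, 0, 0, 0]])

```text
clock: 15.1
position: [0.5057, -0.3222, 0.0568]
orientation: [0.476, 3.105, -0.0]
wrist_force: [-4.3, 2.6, 14.7]
gripper_width: 0.0232
```

>>> drive_tool(targets=[[0, 0, -0.0015, 0, 0, 0], [0, 0, -0.0015, 0, 0, 0]])

```text
clock: 15.27
position: [0.5056, -0.3222, 0.0568]
orientation: [0.476, 3.105, -0.0]
wrist_force: [0.2, 0.4, 1.5]
gripper_width: 0.0232
```

>>> drive_tool(targets=[[0, 0, 0, 0, 0, 0], [0, 0, 0, 0, 0, 0], [0, 0, 0, 0, 0, 0], [0, 0, 0, 0, 0, 0], [0, 0, 0, 0, 0, 0]], claw=100)

```text
clock: 15.68
position: [0.5055, -0.3221, 0.0564]
orientation: [-0.476, -3.105, -0.0]
wrist_force: [0.1, 0.7, 1.1]
gripper_width: 0.0818
```

>>> drive_tool(targets=[[0, 0, 0, 0, 0, 0], [0, 0, 0, 0, 0, 0], [0, 0, -0.02, 0, 0, 0], [0, 0, -0.05, 0, 0, 0], [0, 0, -0.09, 0, 0, 0]])

```text
clock: 16.1
position: [0.5041, -0.3212, 0.1273]
orientation: [-0.475, -3.101, -0.003]
wrist_force: [0.5, 0.4, -0.2]
gripper_width: 0.0854
```

>>> drive_tool(targets=[[0, 0, -0.04, 0, 0, 0], [0, 0, -0.08, 0, 0, 0], [0, 0, -0.12, 0, 0, 0], [-0.03, 0, -0.14, 0, 0, 0], [-0.03, 0, -0.14, 0, 0, 0]])

```text
clock: 16.52
position: [0.5328, -0.3314, 0.2457]
orientation: [0.474, 3.096, -0.006]
wrist_force: [0.6, 0.2, 1.1]
gripper_width: 0.0851
```

```bash
python3 - <<'E'
from h import *
s=readout.sense();print(s['position'],s['wrist_force'],s['gripper_width'],s['clock'])
im=viewer.capture("scene");cv2.imwrite("pics/c9.png",np.vstack([tile(im,225,120,130,75,5),tile(im,85,230,130,60,5)])[:600])
g=[.5055,-.3222,.075];print(proj("scene",[g]))
E
```

```text
[ 0.53282795 -0.33135326  0.24574919] [0.59276827 0.21672389 1.06212376] 0.08513961383895274 16.5167
[[295.56278749 161.87546027]]
```

View pics/c9.png

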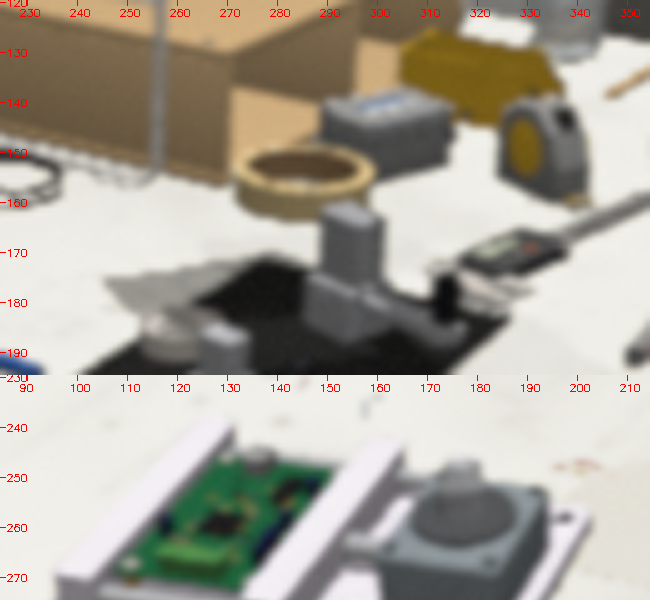

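The crank stands upright on the mat, with its block top near (295,161) against a predicted (295.6,161.9). The jaw is against the board and the gripper is clear, so I'm handing in.

```bash
python3 -c "
from workcell import hand_in
print(hand_in())"
```

```text
the job is handed in; nothing more can be done
None
```

The clamp is closed and the larger crank is back on the mat. I handed the job in at about 16.6 s; no verdict was reported.

- **Fit:** I lowered the larger crank onto the square shaft until its hub sat on the collar. The picture matched the expected hub position, and the push reached 33 N.
- **Turn:** I turned it about 79° clockwise until the torque rose to 1.2 N m. The jaw lay against the board in the picture. I could not read the shaft angle directly, so the evidence that it reached the stop is the torque and the picture.
- **Lift off:** I backed off about 7° within the play before lifting. The start of the lift met about 37 N of resistance, below the limits. The jaw had not moved afterwards.
- **Return:** The crank touched down on the mat at the same height it was picked up from, so it had not slipped in the grip. The last picture shows it upright on the mat within about 1 pixel of the predicted spot, with the gripper open and well above it.
- **Smaller crank:** I never touched it, and the part of it in the last picture looks undisturbed. I did not measure its position again.

No check failed. The two cameras disagreed by up to about 5 mm on the first position estimates. A check from near, with the crank held over the shaft, settled this before the fit.

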